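Prop open the lamp house cover

ROBOT

A 7-joint arm with a two-finger parallel gripper is mounted at the origin on the work surface. World frame = base frame: x ahead of the robot, y to its left, z up, the work surface at z = 0. Lengths are in m, angles in rad, forces in N, time in s.
With the tool pointing down it reaches from about 0.35 to 0.9 m from the base axis. Payload 8.1 kg.
Tool frame: the origin (TCP) lies at the very end of the fingers, on their centre line; the grasp point (between the pads) lies 19 mm behind it; y points along the fingers, z is the direction in which the jaws open and shut, and the axes are right-handed (so a half turn about y gives the same grasp; the last joint's range is limited). The gripper opens to 85 mm and grips with 20 to 120 N. Pads are 22 mm wide; open, the fingers measure 114 mm over their backs; the gripper's body (76 mm by 85 mm) begins 54 mm behind the grasp point. The pads swing forward as they close: fully open they stand 13 mm farther back than shut.
Start: joints at [1.189, 0.434, 0.025, 1.573, -0.012, 1.134, -0.075], TCP at [0.172, -0.601, 0.231] pointing down, gripper open.
Joint ranges: [-2.62, 2.62], [-0.44, 2.09], [-1.27, 1.32], [0.08, 2.57], [-1.32, 4.46], [0.12, 2], [-2.74, 2.74]. Speed limits (rad/s): [2.22, 2.22, 3.01, 3.01, 3.14, 3.14, 3.14].

INTERFACE

Orientations are given as [roll, pitch, yaw] about the fixed x, y, z axes, in that order (R = Rz(yaw) Ry(pitch) Rx(roll)).
In Python, from plant import ctrl gives the robot as it stands. The module is installed in compiled form; this text tells all that it offers.
- The arm moves only by the shell command python3 -m crank 'ROWS' [FORCE]. ROWS is JSON, a list of rows, each a list of 7 numbers: the turn, a rotation vector about the tool's x, y, z in degrees, then the shift along the tool's x, y, z in mm, then the finger opening in mm, from 0 to 85.4. In form: [[rx, ry, rz, tx, ty, tz, jaw], ...]. A call has 1 to 12 rows; each row is the pose to reach, as a shift and turn from the pose commanded when the call began, along the tool's axes at that moment; what a row does not reach only later rows make up. A row lasts 1/10 s, in which the tool goes at most 50 mm and 8.59 degrees, less where a joint would pass 70% of its speed; a pose out of reach is approached as far as the arm can. A call with a gripper value outside its range is refused whole. The fingers move at their own pace and stop on an object; FORCE is the grip in N (left out, the last holds). Time passes only in rows, so rows that repeat a pose let the fingers close. It gives the time, the measured TCP pose, the force and the opening at its end, in the units of the state.
- ctrl.sense(): the state, without advancing time (a new reading comes with each control period).
- ctrl.capture(name): name is "scene" or "side" or "wrist"; returns the picture (420x560x3 uint8, blue, green, red); there is no depth.
- ctrl.camera_params(name): a dict with "K" (3x3 intrinsics, pixels), "camera_from_world" (4x4, takes a point from world to camera coordinates). Camera axes: x right, y down, z forward; pixel columns grow to the right and rows downward; lengths in m; the calibration is good to about 2 mm. The wrist camera is an equidistant fisheye: a pixel r from the principal point sees the ray r / f radians off the axis. A picture is of the moment at which its call begins: read the wrist's pose just before it. camera_params takes no time and is no camera call; for the wrist camera it gives the pose at the moment of the call.
- ctrl.hand_in(): hands the job in, once; it reports no verdict.
The state is a dict: "time_s": time; "joints": joint angles; "joint_velocities": joint speeds; "tau": joint torques, N m; "eef_pos": TCP position; "ee_rot": TCP orientation; "contact_force": force on the tool from outside, world axes, zero at the start; "ft_torque": the same for the moment, N m; "grip_width": finger opening in m.
Only numpy, scipy, OpenCV 4.12 (cv2) and the standard library are available. Lean on these libraries where they do the work, as an engineer would, in place of code of your own. Each camera call takes 0.05 s, during which the arm holds its last target. There are 200 camera calls.

TASK

Open the hinged cover of the microscope light source until it stands nearly upright, swing the prop rod up from the side of the housing, then lower the cover gently, without letting it drop, until the rod's tip sits fully home in the hole of the cover's red bracket and the rod alone carries the cover. Let go of everything and leave the things standing around it where they are.

Things in the scene. Friction and masses are not known exactly. Their poses are not given: they have to be found in the camera images.
- lamp_house: Microscope light source, a white and blue open-topped housing 200 mm long (its x), 180 mm wide (its y), rim 90 mm high, fixed to the table. Origin: centre of its underside; x points from the handle side (facing the robot) to the hinge side, y to the side with the prop rod, z up.
- cover_hinge (a point): Middle of the cover's hinge line, on the far rim: at (100, 0, 90) mm in the housing's frame. The line runs along the housing's y.
- cover (a joint): Opening angle of the cover: 0 closed flat, 1.57 rad upright against its stop. The cover is a white plate 200 x 180 x 10 mm, about 0.5 kg. Its hinge has friction: left above about 1.3 rad the cover stays, below about 1.1 rad it falls shut unless held. With the rod fully home in the hole it rests at 0.785 rad (45 degrees).
- cover_handle (a point): Middle of the cover's handle: a black round bar 12 mm thick, 120 mm long, along the housing's y, joined to the cover at both ends, 42 mm in front of the cover's front edge and 242 mm from the hinge line. Swings with the cover. Held lightly from above, fingers before and behind the bar, it turns between the fingers.
- cover_hole (a point): Where the centre of the rod's ball lies when fully home: on the hole's axis, 10 mm under the cover's underside, 120 mm from the hinge line, 112 mm to the rod's side of the cover's middle. The 14 mm hole is in a red bracket on the cover's edge; below it a steel guide, 14 mm deep, flares to 42 mm along the cover. x: along the cover from handle to hinge; z: hole axis, out of the top.
- prop_rod (a joint): Angle of the prop rod: 0 lying level along the housing's side (pointing away from the robot), 1.5 rad nearly upright (its stop). Stiff pivot: it stays where it is left. With its tip home in the hole it stands at 0.823 rad; the guide catches the tip from about 0.06 rad either side.
- rod_pivot (a point): The rod's pivot, at (-90, 112, 62) mm in the housing's frame; its axis runs along the housing's y. The rod is a steel bar 8 mm thick.
- rod_peg (a point): Grip point of the rod's red peg: a round peg 12 mm thick that stands out 80 mm sideways from the rod (along the housing's y, away from it), 85 mm from the pivot; this point is 58 mm out from the rod's centre line. It swings with the rod and can turn in a light grip taken from above, fingers before and behind it.
- rod_ball (a point): Centre of the brass ball, 24 mm across, near the rod's tip, 144 mm from the pivot; an 8 mm brass pin reaches 22 mm beyond it and goes into the hole, the ball seats in the flare.
- tumbler_mid (a point): Bystander: blue tumbler, 72 mm across, 110 mm high; this point is half-way up. Leave it.
- slide_box_mid (a point): Bystander: grey slide box 100 x 85 x 34 mm; this point is its centre. Leave it.
- lamp_carton_mid (a point): Bystander: cardboard lamp carton 70 x 70 x 80 mm; this point is its centre. Leave it.

How it is judged:
On the way, in this order (a step that is already met when the one before it is completed fails the run):
1. the cover has been opened nearly upright (beyond 1.2 rad) (value of joint cover above 1.2 rad), for 0.2 s.
2. the prop rod has been swung up (beyond 0.6 rad) with the cover still up (beyond 1.0 rad) (value of joint prop_rod above 0.6 rad and value of joint cover above 1 rad), for 0.2 s.
At the end, for the whole second after the job is handed in: The rod's ball lies within 6 mm of its seat in the cover's hole, the cover rests still on the rod at 0.72 to 0.85 rad (45 degrees nominal) and the rod stands at 0.76 to 0.89 rad, everything let go (distance between rod_ball and cover_hole below 0.006 m and value of joint cover between 0.72 and 0.85 rad and value of joint prop_rod between 0.76 and 0.89 rad and velocity of joint cover between -0.05 and 0.05 rad/s); the robot touches nothing.
It fails at once if the cover drops (closes faster than 2.5 rad/s) (velocity of joint cover below -2.5 rad/s).
It fails at once if the tumbler is moved by more than 30 mm (distance of tumbler_mid from where it was at the start of the episode above 0.03 m).
It fails at once if the slide box is moved by more than 30 mm (distance of slide_box_mid from where it was at the start of the episode above 0.03 m).
It fails at once if the lamp carton is moved by more than 30 mm (distance of lamp_carton_mid from where it was at the start of the episode above 0.03 m).
It also fails if it takes over 70 s, if anything falls off the work surface, if the arm or the gripper's body presses on something with over 40 N, if the wrist force passes 120 N, or if a joint passes its speed limit or range.

## Working session

There is one attempt and no reset: what is moved stays moved. The work goes in short steps, Python scripts to look and compute and a shell command to move; the robot and the scene stay as the last step left them, time stands still between calls to the robot, and variables do not carry over. Pictures are saved under pics/ and viewed, about 8 in all and at most 12, crops included, and the job is handed in when it is done.

```bash
mkdir -p pics
python3 - <<'E'
from plant import ctrl
import cv2,numpy as np
print(ctrl.sense())
for n in("scene","side"):
    p=ctrl.camera_params(n);print(n,np.round(p["K"],1).tolist(),np.round(p["camera_from_world"],3).tolist())
a=ctrl.capture("scene");b=ctrl.capture("side")
cv2.imwrite("pics/scene0.png",a);cv2.imwrite("pics/side0.png",b)
cv2.imwrite("pics/s0.png",cv2.resize(a,(784,588)));cv2.imwrite("pics/d0.png",cv2.resize(b,(784,588)))
E
```

```text
{'time_s': 0.0, 'joints': array([ 1.18938087,  0.43522775,  0.02495221,  1.57413552, -0.01161517,
        1.13400789, -0.075092  ]), 'joint_velocities': array([-0.00077736, -0.00023691,  0.00044016,  0.00021396, -0.00044333,
       -0.00032479, -0.00119373]), 'tau': array([-2.25876072e-03, -6.70481515e+01,  1.02359667e+00, -3.16210914e+01,
        1.55237928e-02,  1.24443567e-02, -8.28310135e-06]), 'eef_pos': array([ 0.17182407, -0.60036439,  0.23050791]), 'ee_rot': array([-1.57242506e+00, -1.25322036e-04, -2.86282691e+00]), 'contact_force': array([ 0.22036003, -0.1554032 , -0.33222279]), 'ft_torque': array([-0.03108041,  0.04034385, -0.00893262]), 'grip_width': 0.08538686110262397}
scene [[417.7, 0.0, 284.5], [0.0, 417.7, 212.1], [0.0, 0.0, 1.0]] [[-0.756, 0.654, 0.006, 0.424], [0.412, 0.483, -0.773, -0.161], [-0.509, -0.582, -0.634, 1.383], [0.0, 0.0, 0.0, 1.0]]
side [[385.7, 0.0, 268.2], [0.0, 385.7, 205.0], [0.0, 0.0, 1.0]] [[-0.949, -0.314, 0.003, 0.535], [-0.175, 0.52, -0.836, 0.167], [0.261, -0.794, -0.549, 1.015], [0.0, 0.0, 0.0, 1.0]]
```

View pics/s0.png

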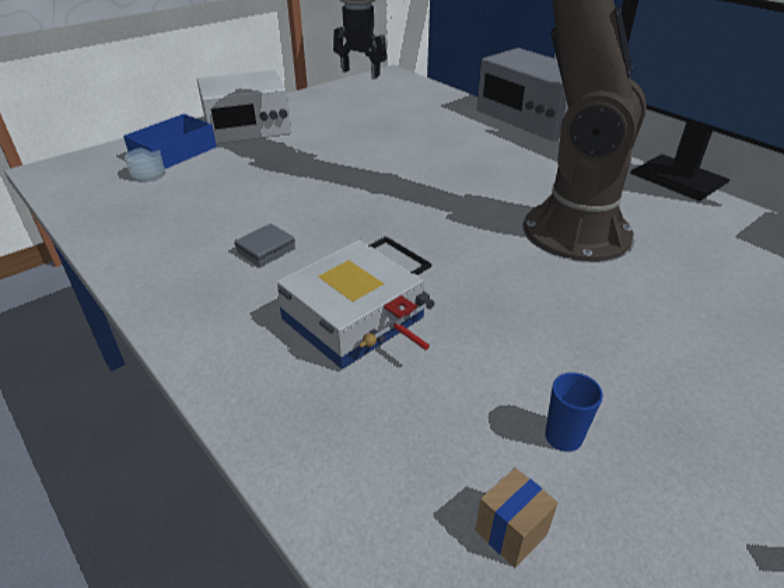

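View pics/d0.png

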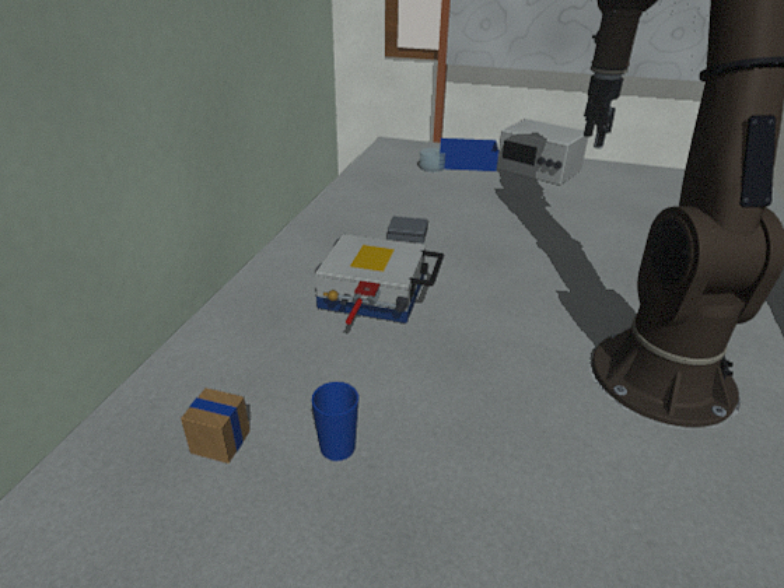

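The scene picture shows the closed cover with corners at about (360,241), (278,290), (343,335) and (425,285) on the 784-px scale. The handle bar runs from (385,240) to (430,268), the peg tip is at (427,347) and the ball at (370,340). The side picture agrees: ball (333,295), peg tip (347,328). The tumbler and carton stand on the rod side, and the slide box stands behind the opposite side.

```bash
cat > h.py <<'E'
import cv2,numpy as np
from plant import ctrl
from scipy.spatial.transform import Rotation as R
def proj(p,X):
    T=np.array(p["camera_from_world"]);c=(T[:3,:3]@np.asarray(X).T).T+T[:3,3]
    u=(np.array(p["K"])@c.T).T;return u[:,:2]/u[:,2:]
def house(q,X): # x,y,yaw
    return R.from_euler('z',q[2]).apply(np.asarray(X)/1000.)+[q[0],q[1],0]
E
python3 - <<'E'
from h import *
from scipy.optimize import least_squares
obs=[]
for n,c0,box in(("scene",None,(190,160,330,280)),("side",None,(215,150,320,250))):
    im=cv2.imread(f"pics/{n}0.png");x0,y0,x1,y1=box
    hsv=cv2.cvtColor(im,cv2.COLOR_BGR2HSV);m0=np.zeros(im.shape[:2],np.uint8);m0[y0:y1,x0:x1]=255
    red=(((hsv[...,0]<6)|(hsv[...,0]>174))&(hsv[...,1]>150)&(hsv[...,2]>60)).astype(np.uint8)*255&m0
    br=cv2.inRange(hsv,(10,90,60),(35,255,255))&m0
    wh=cv2.inRange(hsv,(0,0,185),(180,40,255))&m0
    for k,m in(("red",red),("brass",br),("white",wh)):
        N,l,s,c=cv2.connectedComponentsWithStats(m)
        for i in range(1,N):
            if s[i,4]>12:print(n,k,s[i].tolist(),c[i].round(1))
    cs,_=cv2.findContours(wh,cv2.RETR_EXTERNAL,2)
    if cs:
        h=cv2.convexHull(max(cs,key=cv2.contourArea));print(cv2.approxPolyDP(h,4,True)[:,0].tolist())
    ys,xs=np.nonzero(red);print("red lowest",xs[ys==ys.max()],ys.max(),"rightmost",xs.max(),ys[xs==xs.max()])
obs_px={"scene":[((100,90,100),(343/1.4,333/1.4)),((100,-90,100),(278/1.4,290/1.4)),((-100,-90,100),(361/1.4,241/1.4)),((-100,90,100),(425/1.4,283/1.4)),((54,112,62),(370/1.4,340/1.4)),((-5,192,62),(427/1.4,347/1.4))],
"side":[((54,112,62),(333/1.4,295/1.4)),((-5,192,62),(347/1.4,328/1.4))]}
P={n:ctrl.camera_params(n) for n in obs_px}
f=lambda q:np.concatenate([(proj(P[n],house(q,[o[0] for o in v]))-[o[1] for o in v]).ravel() for n,v in obs_px.items()])
for y in(-1,0,1,2):
    s=least_squares(f,[.55,.1,y]);print(s.x,s.cost,s.fun.round(1))
a=cv2.imread("pics/scene0.png")[155:275,185:325];b=cv2.imread("pics/side0.png")[150:250,210:326]
cv2.imwrite("pics/c0.png",np.vstack([cv2.resize(x,(500,300),interpolation=cv2.INTER_CUBIC) for x in(a,b)]))
E
```

```text
scene red [275, 212, 23, 15, 171] [285.6 218.7]
scene red [281, 231, 25, 18, 108] [293.7 239.9]
scene brass [227, 186, 47, 29, 690] [250.1 200. ]
scene brass [257, 238, 12, 10, 78] [262.8 242.9]
[[246, 232]]
red lowest [302 303 304 305] 248 rightmost 305 [246 247 248]
side red [254, 201, 17, 10, 110] [261.9 205.5]
side red [247, 213, 11, 19, 72] [252.3 222.2]
side brass [250, 175, 32, 19, 395] [265.7 184. ]
side brass [231, 207, 10, 8, 51] [236.5 210.6]
red lowest [248 249] 231 rightmost 270 [203]
[ 0.60572047 -0.07851435  0.07304773] 28.37827772565441 [-0.7 -0.3 -1.1 -4.2 -1.4 -0.4  0.4 -2.2  1.7  1.7  2.7  1.2 -2.2  1.6
 -0.7 -2.8]
[ 0.60572048 -0.07851434  0.07304783] 28.378277725605585 [-0.7 -0.3 -1.1 -4.2 -1.4 -0.4  0.4 -2.2  1.7  1.7  2.7  1.2 -2.2  1.6
 -0.7 -2.8]
[ 0.60572049 -0.07851434  0.07304793] 28.378277725691646 [-0.7 -0.3 -1.1 -4.2 -1.4 -0.4  0.4 -2.2  1.7  1.7  2.7  1.2 -2.2  1.6
 -0.7 -2.8]
[ 0.60572048 -0.07851434  0.07304782] 28.378277725605486 [-0.7 -0.3 -1.1 -4.2 -1.4 -0.4  0.4 -2.2  1.7  1.7  2.7  1.2 -2.2  1.6
 -0.7 -2.8]
```

View pics/c0.png

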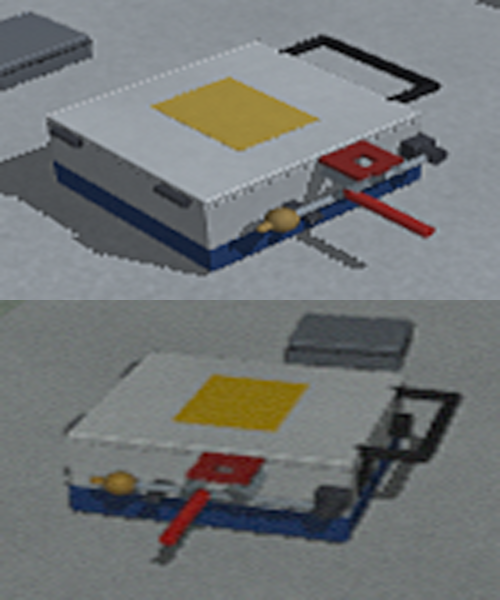

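The crops show cover corners at (47,120), (258,42), (418,115), (210,205) in the scene crop and (68,432), (150,355), (400,385), (358,462) in the side crop. Ball, peg tip and handle bar are all clear, so I refit with these.

Run:
```python
from h import *
from scipy.optimize import least_squares
C=[(100,-90,100),(-100,-90,100),(-100,90,100),(100,90,100),(54,112,62),(-5,192,62),(-142,-60,95),(-142,60,95)]
S=np.array([(47,120),(258,42),(418,115),(210,205),(284,220),(432,233),(322,41),(434,87)])/[500/140,2.5]+[185,155]
D=np.array([(150,355),(400,385),(358,462),(68,432),(122,483),(167,541),(455,397),(427,458)])-[0,300];D=D/[500/116,3]+[210,150]
P=[ctrl.camera_params(n) for n in("scene","side")]
f=lambda q:np.concatenate([(proj(p,house(q,C))-o).ravel() for p,o in zip(P,(S,D))])
s=least_squares(f,[.6,-.08,.07],loss='soft_l1');print(s.x,s.cost);print(f(s.x).reshape(2,-1,2).round(1).tolist())
# free 3D offset check
g=lambda q:np.concatenate([(proj(p,house(q[:3],C)+[0,0,q[3]])-o).ravel() for p,o in zip(P,(S,D))])
t=least_squares(g,[*s.x,0],loss='soft_l1');print(t.x,t.cost)
q=s.x
for nm,X in dict(handle=(-142,0,95),hinge=(100,0,90),peg=(-5,170,62),pivot=(-90,112,62)).items():print(nm,house(q,[X])[0].round(4))
st=ctrl.sense();print(R.from_euler('xyz',st['ee_rot']).as_matrix().round(3))
# bystanders, on table plane
def ray(n,px,z):
    p=ctrl.camera_params(n);T=np.array(p["camera_from_world"]);d=T[:3,:3].T@np.linalg.solve(p["K"],[*px,1]);o=-T[:3,:3].T@T[:3,3];return (o+d*(z-o[2])/d[2]).round(3)
print("tumbler rim c",ray("scene",(576/1.4,392/1.4),.11),"carton top",ray("scene",(517/1.4,492/1.4),.08),"slidebox",ray("scene",(265/1.4,240/1.4),.034))
```

```text
[ 0.60099724 -0.0837493   0.05572391] 16.59943523601796
[[[-0.1, -2.4], [0.3, -1.4], [1.9, -2.2], [-0.2, -1.6], [0.8, -0.3], [0.7, -0.5], [0.7, -1.0], [0.2, -1.2]], [[-1.3, -1.6], [0.2, -3.9], [-2.1, 0.1], [-1.4, 0.2], [-1.0, 0.3], [-0.5, 0.2], [-1.2, -0.3], [-1.6, -0.5]]]
[ 0.59953022 -0.08816036  0.05662977 -0.00613472] 9.617395615034113
handle [ 0.4592 -0.0917  0.095 ]
hinge [ 0.7008 -0.0782  0.09  ]
peg [0.5865 0.0857 0.062 ]
pivot [0.5049 0.0231 0.062 ]
[[-0.961 -0.001  0.275]
 [-0.275  0.001 -0.961]
 [ 0.    -1.    -0.001]]
tumbler rim c [0.523 0.348 0.11 ] carton top [0.696 0.389 0.08 ] slidebox [ 0.61  -0.389  0.034]
```

```bash
python3 -m crank '[[0,-77.2,0,-415,40,-410,42],[0,-77.2,0,-415,40,-410,42],[0,-77.2,0,-415,40,-410,42],[0,-77.2,0,-415,40,-410,42],[0,-77.2,0,-415,40,-410,42],[0,-77.2,0,-415,40,-410,42],[0,-77.2,0,-415,40,-410,42],[0,-77.2,0,-415,40,-410,42],[0,-77.2,0,-415,40,-410,42],[0,-77.2,0,-415,40,-410,42],[0,-77.2,0,-415,40,-410,42],[0,-77.2,0,-415,40,-410,42]]' 20
```

```text
time_s: 1.3
eef_pos: [0.4591, -0.0892, 0.1912]
ee_rot: [-1.57, 0.001, -1.513]
contact_force: [-0.5, -1.0, 0.4]
grip_width: 0.0419
```

```bash
python3 -m crank '[[0,0,0,0,0,0,42],[0,0,0,0,0,0,42]]'
python3 - <<'E'
from h import *
s=ctrl.sense();print(s['joints'].round(3),s['eef_pos'].round(4),R.from_euler('xyz',s['ee_rot']).as_matrix().round(3).tolist())
p=ctrl.camera_params("wrist");im=ctrl.capture("wrist");cv2.imwrite("pics/w1.png",im);np.savez("w1",K=p["K"],T=p["camera_from_world"]);print(np.round(p["K"],1).tolist())
a=ctrl.capture("side");v=np.hstack([im[:,:],a[60:,180:420][:, :]] ) if 0 else im
cv2.imwrite("pics/w1v.png",cv2.resize(im,(784,588)))
E
```

```text
time_s: 1.5
eef_pos: [0.458, -0.0921, 0.1909]
ee_rot: [-1.572, 0.0, -1.513]
contact_force: [-0.8, -0.1, -0.4]
grip_width: 0.0421
[ 0.516  0.273 -0.522  1.964  0.166  0.947 -0.031] [ 0.458  -0.0921  0.1909] [[0.057, -0.001, 0.998], [-0.998, 0.0, 0.057], [-0.0, -1.0, -0.001]]
[[325.2, 0.0, 276.5], [0.0, 325.2, 211.2], [0.0, 0.0, 1.0]]
```

View pics/w1v.png

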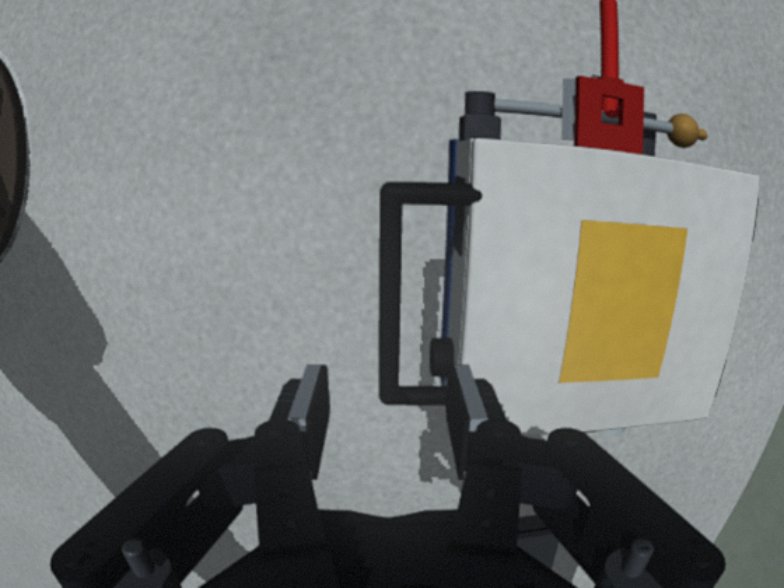

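The wrist view shows the handle bar as a near-vertical strip at column 391, rows 185 to 403. It lies midway between the finger pads (327 and 455). Ball (684,131), hole (612,105), cover corners (474,140), (758,176), (708,417).

```bash
cat >> h.py <<'E'
def wray(K,T,px,z):
    x=(np.array(px)-[K[0,2],K[1,2]])/K[0,0];r=np.linalg.norm(x);d=T[:3,:3].T@np.array([*(np.sin(r)*x/r),np.cos(r)]);o=-T[:3,:3].T@T[:3,3]
    return o+d*(z-o[2])/d[2]
E
python3 - <<'E'
from h import *
w=np.load("w1.npz");K,T=w["K"],w["T"]
for n,px,z in[("bar+",(392,190),.095),("bar-",(391,398),.095),("c-100+90",(474,140),.1),("c100+90",(758,176),.1),("c100-90",(708,417),.1),("ball",(684,131),.062)]:
    q=wray(K,T,np.array(px)/1.4,z);L=R.from_euler('z',-.0557).apply(q-[.601,-.0837,0])*1000
    print(n,q.round(4),"house",L.round(1))
E
```

```text
bar+ [ 0.4577 -0.0312  0.095 ] house [-140.2   60.4   95. ]
bar- [ 0.4644 -0.1539  0.095 ] house [-140.3  -62.5   95. ]
c-100+90 [ 0.4976 -0.0019  0.1   ] house [-98.7  87.4 100. ]
c100+90 [0.6936 0.0078 0.1   ] house [ 97.6  86.2 100. ]
c100-90 [ 0.7046 -0.1695  0.1   ] house [ 98.7 -91.5 100. ]
ball [0.6524 0.0284 0.062 ] house [ 57.6 109.   62. ]
```

```bash
python3 -m crank '[[0,0,0,0,35,2,42],[0,0,0,0,70,2,42],[0,0,0,0,100,2,42],[0,0,0,0,114,2,42],[0,0,0,0,114,2,42],[0,0,0,0,114,2,8],[0,0,0,0,114,2,8],[0,0,0,0,114,2,8],[0,0,0,0,114,2,8],[0,0,0,0,114,2,8]]' 20
```

```text
time_s: 2.6
eef_pos: [0.4591, -0.0932, 0.0783]
ee_rot: [-1.572, -0.001, -1.517]
contact_force: [-5.0, -0.9, 5.4]
grip_width: 0.0111
```

```bash
python3 -m crank '[[0,0,0,0,-12,0,8],[0,0,0,0,-24,1.7,8],[0,0,0,0,-36,3.5,8],[0,0,0,0,-48,5.8,8],[0,0,0,0,-60,8.8,8],[0,0,0,0,-71,12.3,8],[0,0,0,0,-83,16.5,8],[0,0,0,0,-94,21,8],[0,0,0,0,-105,26,8],[0,0,0,0,-115,32,8],[0,0,0,0,-115,32,8],[0,0,0,0,-115,32,8]]' 20
```

```text
time_s: 3.8
eef_pos: [0.4894, -0.0917, 0.1934]
ee_rot: [-1.575, -0.002, -1.516]
contact_force: [-11.9, -3.6, 4.7]
grip_width: 0.0113
```

```bash
python3 -m crank '[[0,0,0,0,-10,6,8],[0,0,0,0,-20,13,8],[0,0,0,0,-39,28,8],[0,0,0,0,-57,45,8],[0,0,0,0,-72,63,8],[0,0,0,0,-86,83,8],[0,0,0,0,-97,105,8],[0,0,0,0,-107,127,8],[0,0,0,0,-114,150,8],[0,0,0,0,-118,169,8],[0,0,0,0,-118,169,8],[0,0,0,0,-118,169,8]]' 20
python3 - <<'E'
from h import *
a=ctrl.capture("scene");b=ctrl.capture("side")
cv2.imwrite("pics/v2.png",np.hstack([a[60:300,150:420],b[60:300,150:420]]))
E
```

```text
time_s: 5.0
eef_pos: [0.6622, -0.0832, 0.3136]
ee_rot: [-1.566, -0.002, -1.517]
contact_force: [-1.3, -5.6, 6.2]
grip_width: 0.0109
```

View pics/v2.png

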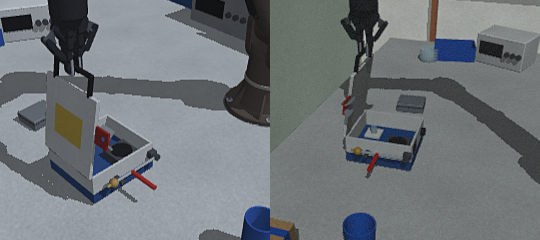

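The cover stands nearly upright in the gripper (scene crop handle near (80,75); rod still lying, peg from (130,172) to (157,188)). I let go, rise, and move above the peg.

```bash
python3 -m crank '[[0,0,0,0,0,0,34],[0,0,0,0,0,0,34],[0,0,0,0,0,0,34],[0,0,0,0,-30,0,34],[0,0,0,0,-70,0,34],[0,0,0,0,-90,-10,42],[0,0,0,0,-90,-40,42],[0,0,0,-45,-90,-66,42],[0,0,0,-90,-90,-66,42],[0,0,0,-130,-90,-66,42],[0,0,0,-171,-90,-66,42],[0,0,0,-171,-90,-66,42]]' 20
python3 -m crank '[[0,0,0,0,45,0,42],[0,0,0,0,90,0,42],[0,0,0,0,135,0,42],[0,0,0,0,180,0,42],[0,0,0,0,225,0,42],[0,0,0,0,225,0,42],[0,0,0,0,225,0,42]]'
python3 - <<'E'
from h import *
s=ctrl.sense();print(s['joints'].round(3),s['eef_pos'].round(4))
p=ctrl.camera_params("wrist");im=ctrl.capture("wrist");np.savez("w2",K=p["K"],T=p["camera_from_world"])
b=ctrl.capture("side")
cv2.imwrite("pics/w2.png",im)
cv2.imwrite("pics/w2v.png",np.hstack([im[:,100:500],cv2.resize(b[60:270,150:350],(400,420))]))
E
```

```text
time_s: 6.3
eef_pos: [0.5836, 0.0936, 0.4009]
ee_rot: [-1.571, 0.004, -1.505]
contact_force: [0.1, 0.7, 0.7]
grip_width: 0.0417
time_s: 7.0
eef_pos: [0.5856, 0.0859, 0.1761]
ee_rot: [-1.572, 0.0, -1.515]
contact_force: [0.3, 0.2, 1.7]
grip_width: 0.0425
[ 0.136  0.491 -0.532  1.692  0.281  1.037 -0.433] [0.5856 0.0859 0.1761]
```

View pics/w2v.png

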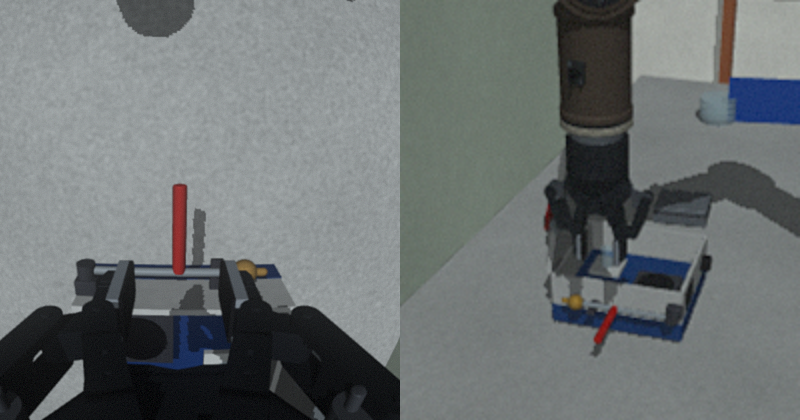

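The wrist view shows the peg from (279,272) to (280,186) in full-image pixels, between the finger columns, with the rod level and the ball at about (346,270). The side view shows the cover still up.

Run:
```python
from h import *
w=np.load("w2.npz");K,T=w["K"],w["T"]
im=cv2.imread("pics/w2.png");h=cv2.cvtColor(im,cv2.COLOR_BGR2HSV)
m=(((h[...,0]<8)|(h[...,0]>172))&(h[...,1]>140));ys,xs=np.nonzero(m)
y0,y1=ys.min(),ys.max();print(y0,y1,xs[ys<y0+4].mean(),xs[ys>y1-4].mean())
s=ctrl.sense()
for px in((xs[ys<y0+4].mean(),y0),(xs[ys>y1-4].mean(),y1)):
    q=wray(K,T,px,.062);print(q.round(4),"house",(R.from_euler('z',-.0557).apply(q-[.601,-.085,0])*1000).round(1))
print(R.from_euler('z',-.0557).apply(s['eef_pos']-[.601,-.085,0])*1000)
```

```text
185 416 279.5 299.0
[0.5875 0.1054 0.062 ] house [ -2.8 190.9  62. ]
[ 0.6297 -0.1879  0.062 ] house [  22.9 -104.3   62. ]
[ -4.35031012 171.99413648 178.10449674]
```

```bash
python3 -m crank '[[0,0,0,0,40,1,42],[0,0,0,0,80,1,42],[0,0,0,0,115,1,42],[0,0,0,0,133,1,42],[0,0,0,0,133,1,42],[0,0,0,0,133,1,8],[0,0,0,0,133,1,8],[0,0,0,0,133,1,8],[0,0,0,0,133,1,8],[0,0,0,0,133,1,8]]' 20
```

```text
time_s: 8.1
eef_pos: [0.5878, 0.0863, 0.044]
ee_rot: [-1.568, 0.001, -1.516]
contact_force: [1.0, 0.1, 8.2]
grip_width: 0.0111
```

```bash
python3 -m crank '[[0,0,0,0,-8.5,-0.4,8],[0,0,0,0,-17,-1.7,8],[0,0,0,0,-25,-3.8,8],[0,0,0,0,-33,-6.7,8],[0,0,0,0,-41,-10.4,8],[0,0,0,0,-48,-14.8,8],[0,0,0,0,-55,-20,8],[0,0,0,0,-59,-23.5,8],[0,0,0,0,-62.3,-27.2,8],[0,0,0,0,-62.3,-27.2,8],[0,0,0,0,-62.3,-27.2,8]]' 30
python3 - <<'E'
from h import *
from scipy.optimize import least_squares
b=ctrl.capture("side");a=ctrl.capture("scene");cv2.imwrite("pics/sd3.png",b);cv2.imwrite("pics/sc3.png",a)
cv2.imwrite("pics/v3.png",np.hstack([cv2.resize(x,(400,480),interpolation=cv2.INTER_CUBIC) for x in(a[110:290,190:340],b[80:260,200:350])]))
E
```

```text
time_s: 9.2
eef_pos: [0.5637, 0.0853, 0.1076]
ee_rot: [-1.561, 0.002, -1.516]
contact_force: [8.0, 1.0, 7.4]
grip_width: 0.011
```

View pics/v3.png

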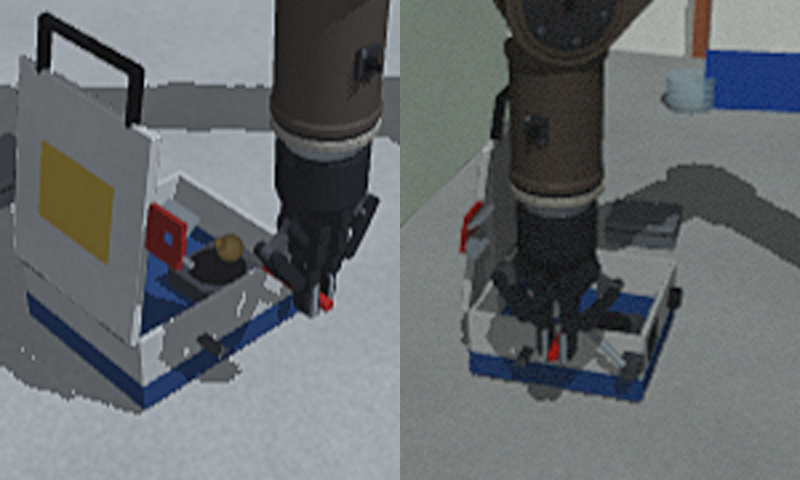

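The rod is up: the ball shows at (229,247) in the scene crop, and the cover is still up with the bracket at (165,237). I release, rise, and measure the ball in both views.

```bash
python3 -m crank '[[0,0,0,0,0,0,30],[0,0,0,0,0,0,34],[0,0,0,0,0,0,34],[0,0,0,0,-20,0,34],[0,0,0,0,-60,0,34],[0,0,0,0,-105,0,34],[0,0,0,0,-150,0,34],[0,0,0,0,-195,0,34],[0,0,0,0,-240,0,34],[0,0,0,0,-290,0,34],[0,0,0,0,-295,0,34],[0,0,0,0,-295,0,34]]'
cat > ball.py <<'E'
from h import *
from scipy.optimize import least_squares
q=[.601,-.085,.0557]
def meas(tag):
    obs=[]
    for n in("scene","side"):
        im=ctrl.capture(n);cv2.imwrite(f"pics/{n}{tag}.png",im);p=ctrl.camera_params(n)
        h=cv2.cvtColor(im,cv2.COLOR_BGR2HSV);m=cv2.inRange(h,(10,90,50),(35,255,255))
        c=proj(p,house(q,[(8,112,168)]))[0];N,l,s,cc=cv2.connectedComponentsWithStats(m)
        for i in range(1,N):
            if s[i,4]>15 and np.hypot(*(cc[i]-c))<40:
                print(n,"pred",c.round(1),"got",cc[i].round(1),s[i].tolist())
                if s[i,4]<200: obs.append((p,cc[i]))
    f=lambda a:np.concatenate([(proj(p,house(q,[(-90+1e3*.144*np.cos(a[0]),112,62+144*np.sin(a[0]))]))[0]-o) for p,o in obs])
    s=least_squares(f,[.8]);print("rod (ball+pin centroid)",s.x,s.fun.round(1))
E
python3 -c "
from ball import *
meas('4')
s=ctrl.sense();print(R.from_euler('z',-.0557).apply(s['eef_pos']-[.601,-.085,0])*1000)"
```

```text
time_s: 10.5
eef_pos: [0.5595, 0.0847, 0.4008]
ee_rot: [-1.569, 0.0, -1.515]
contact_force: [0.1, 0.3, -0.5]
grip_width: 0.034
scene pred [278.8 199.1] got [275.6 202.4] [271, 198, 10, 10, 83]
side pred [251.8 181.6] got [249.1 182.2] [244, 177, 10, 10, 58]
rod (ball+pin centroid) [0.75857697] [1.1 0.2 0.4 1.3]
[-32.81959784 171.10951346 398.06852443]
```

Run:
```python
from ball import *
P={n:ctrl.camera_params(n) for n in("scene","side")}
def fit(S,D,nm):
    f=lambda a:np.concatenate([(proj(P[n],house(q,[(-90+a[1]*np.cos(a[0]),112,62+a[1]*np.sin(a[0]))]))[0]-o) for n,o in(("scene",S),("side",D))])
    s=least_squares(f,[.5,144],x_scale=[1,100]);print(nm,s.x,s.fun.round(1))
    f=lambda a:np.concatenate([(proj(P[n],house(q,[a]))[0]-o) for n,o in(("scene",S),("side",D))])
    s=least_squares(f,[0,112,100],x_scale=100);print(nm,"free house",s.x.round(1),s.fun.round(1))
fit((262.8,242.9),(236.5,210.6),"lying")
fit((275.6,202.4),(249.1,182.2),"up")
p=ctrl.camera_params("wrist");im=ctrl.capture("wrist");cv2.imwrite("pics/w4.png",im);K=np.array(p["K"]);T=np.array(p["camera_from_world"])
h=cv2.cvtColor(im,cv2.COLOR_BGR2HSV);m=cv2.inRange(h,(10,90,50),(35,255,255));N,l,s,cc=cv2.connectedComponentsWithStats(m)
for i in range(1,N):
    if s[i,4]>15:
        w=wray(K,T,cc[i],.165);print(s[i].tolist(),cc[i].round(1),(R.from_euler('z',-.0557).apply(w-[.601,-.085,0])*1000).round(1))
m=((h[...,0]<8)|(h[...,0]>172))&(h[...,1]>140);N,l,s,cc=cv2.connectedComponentsWithStats(m.astype(np.uint8))
for i in range(1,N):
    if s[i,4]>15:
        w=wray(K,T,cc[i],.122);print("red",s[i].tolist(),cc[i].round(1),(R.from_euler('z',-.0557).apply(w-[.601,-.085,0])*1000).round(1))
```

```text
lying [7.99866776e-03 1.48704253e+02] [ 0.7  0.1 -0.6 -0.1]
lying free house [ 58.1 108.8  60.9] [-0. -0. -0.  0.]
up [  0.76072304 147.85303115] [ 0.3 -0.3 -0.5  0.3]
up free house [ 16.7 110.3 162.9] [-0.1 -0.3 -0.2  0.3]
[306, 215, 24, 18, 278] [315.9 224. ] [ 16. 112. 165.]
red [277, 155, 8, 59, 384] [280.7 183. ] [-27.2 153.6 122. ]
red [375, 229, 8, 34, 144] [378.5 245.8] [115.8  61.3 122. ]
```

Three views agree that the rod stands at about 0.76 rad, slightly short of 0.823. I regrip the peg and nudge it up.

```bash
python3 -m crank '[[0,0,0,0,50,4,36],[0,0,0,0,100,4,36],[0,0,0,0,150,4,36],[0,0,0,0,200,4,36],[0,0,0,0,250,4,36],[0,0,0,0,285,4,36],[0,0,0,0,299,4,36],[0,0,0,0,299,4,36],[0,0,0,0,299,4,8],[0,0,0,0,299,4,8],[0,0,0,0,299,4,8],[0,0,0,0,299,4,8]]' 45
python3 -m crank '[[0,0,0,0,0,0,8],[0,0,0,0,-2,-2,8],[0,0,0,0,-4,-4,8],[0,0,0,0,-6,-6,8],[0,0,0,0,-6,-6,8],[0,0,0,0,-6,-6,8]]' 45
python3 -c "
from ball import *
meas('5')"
```

```text
time_s: 11.85
eef_pos: [0.5644, 0.0851, 0.1021]
ee_rot: [-1.568, 0.001, -1.516]
contact_force: [0.8, 2.2, 2.9]
grip_width: 0.0104
time_s: 12.45
eef_pos: [0.559, 0.0848, 0.1077]
ee_rot: [-1.567, 0.001, -1.515]
contact_force: [4.4, 1.9, 5.9]
grip_width: 0.0103
scene pred [278.8 199.1] got [278.3 198.1] [274, 194, 10, 10, 75]
rod (ball+pin centroid) [0.83220904] [0.9 0.5]
```

```bash
python3 -m crank '[[0,0,0,0,0,0,30],[0,0,0,0,0,0,34],[0,0,0,0,0,0,34],[0,0,0,0,-20,0,34],[0,0,0,0,-60,0,34],[0,0,0,0,-105,0,34],[0,0,0,0,-150,0,34],[0,0,0,0,-195,0,34],[0,0,0,0,-240,0,34],[0,0,0,0,-290,0,34],[0,0,0,0,-295,0,34],[0,0,0,0,-295,0,34]]'
python3 - <<'E'
from ball import *
meas('6')
p=ctrl.camera_params("wrist");im=ctrl.capture("wrist");K=np.array(p["K"]);T=np.array(p["camera_from_world"])
h=cv2.cvtColor(im,cv2.COLOR_BGR2HSV);m=cv2.inRange(h,(10,90,50),(35,255,255));N,l,s,cc=cv2.connectedComponentsWithStats(m)
for i in range(1,N):
    if s[i,4]>15:
        w=wray(K,T,cc[i],.168);print(s[i].tolist(),(R.from_euler('z',-.0557).apply(w-[.601,-.085,0])*1000).round(1))
s=ctrl.sense();print((R.from_euler('z',-.0557).apply(s['eef_pos']-[.601,-.085,0])*1000).round(1))
b=cv2.imread("pics/scene6.png");c=cv2.imread("pics/side6.png")
cv2.imwrite("pics/v6.png",np.hstack([cv2.resize(x,(400,480),interpolation=cv2.INTER_CUBIC) for x in(b[110:290,190:340],c[80:260,200:350])]))
E
```

```text
time_s: 13.75
eef_pos: [0.5576, 0.0844, 0.4026]
ee_rot: [-1.569, -0.0, -1.515]
contact_force: [-0.3, -0.3, -0.3]
grip_width: 0.034
scene pred [278.8 199.1] got [278.3 198.1] [274, 194, 10, 10, 78]
side pred [251.8 181.6] got [252. 180.] [248, 175, 9, 10, 60]
rod (ball+pin centroid) [0.83826422] [1.  0.3 0.4 1.4]
[301, 217, 24, 17, 283] [  8.3 110.3 168. ]
[-34.9 171.  399.6]
```

```bash
python3 -m crank '[[0,0,0,45,0,0,36],[0,0,0,90,0,20,36],[0,0,0,130,0,50,36],[0,0,0,172,0,80,36],[0,0,0,172,0,96,36],[0,0,0,172,0,96,36],[0,0,0,172,10,96,36],[0,0,0,172,10,96,36]]'
python3 - <<'E'
from h import *
s=ctrl.sense();print((R.from_euler('z',-.0557).apply(s['eef_pos']-[.601,-.085,0])*1000).round(1))
im=ctrl.capture("wrist");a=ctrl.capture("side")
cv2.imwrite("pics/v7.png",np.hstack([im[:,80:480],cv2.resize(a[40:250,150:350],(400,420))]))
E
```

```text
time_s: 14.7
eef_pos: [0.6615, -0.0815, 0.3893]
ee_rot: [-1.574, 0.0, -1.514]
contact_force: [0.8, 0.6, -0.8]
grip_width: 0.0358
[6.060e+01 2.000e-01 3.893e+02]
```

View pics/v7.png

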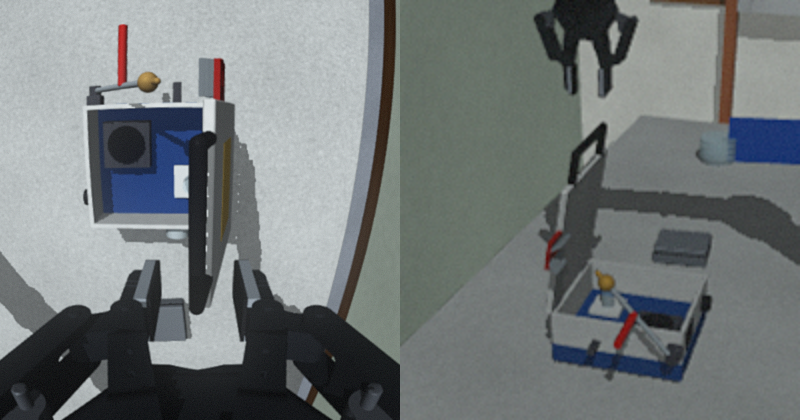

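Rod ball clear at (605,282) in the side half; the cover stands. In the wrist half the handle bar (column about 200) lies midway between the fingers (158 and 235). I descend and grip.

```bash
python3 -m crank '[[0,0,0,0,30,0,36],[0,0,0,0,60,0,36],[0,0,0,0,76,0,36],[0,0,0,0,76,0,36],[0,0,0,0,76,0,8],[0,0,0,0,76,0,8],[0,0,0,0,76,0,8],[0,0,0,0,76,0,8]]' 30
python3 -m crank '[[0,0,0,0,2,-9,8],[0,0,0,0,4,-19,8],[0,0,0,0,7.5,-30.5,8],[0,0,0,0,11,-42,8],[0,0,0,0,16,-53,8],[0,0,0,0,20.6,-64.3,8],[0,0,0,0,20.6,-64.3,8]]' 30
python3 -c "
from ball import *
meas('8')
s=ctrl.sense();print((R.from_euler('z',-.0557).apply(s['eef_pos']-[.601,-.085,0])*1000).round(1))"
```

```text
time_s: 15.6
eef_pos: [0.6632, -0.082, 0.3174]
ee_rot: [-1.568, -0.0, -1.516]
contact_force: [-2.3, -0.6, 7.2]
grip_width: 0.0108
time_s: 16.3
eef_pos: [0.5974, -0.0851, 0.2959]
ee_rot: [-1.571, 0.0, -1.515]
contact_force: [-4.7, 3.3, 5.4]
grip_width: 0.0106
scene pred [278.8 199.1] got [278.4 198.2] [274, 194, 10, 10, 77]
side pred [251.8 181.6] got [251.9 180.1] [248, 175, 9, 10, 57]
rod (ball+pin centroid) [0.83744698] [1.  0.3 0.4 1.4]
[-2.900e+00  1.000e-01  2.962e+02]
```

```bash
python3 -m crank '[[0,0,0,0,3,-5.5,8],[0,0,0,0,6,-11,8],[0,0,0,0,9,-16,8],[0,0,0,0,11.6,-21.2,8],[0,0,0,0,15,-26.5,8],[0,0,0,0,18.3,-31.5,8],[0,0,0,0,21.7,-36.3,8],[0,0,0,0,25.2,-41.2,8],[0,0,0,0,25.2,-41.2,8]]' 30
python3 -c "
from ball import *
meas('9')
s=ctrl.sense();print((R.from_euler('z',-.0557).apply(s['eef_pos']-[.601,-.085,0])*1000).round(1))
a=cv2.imread('pics/scene9.png');b=cv2.imread('pics/side9.png')
cv2.imwrite('pics/v9.png',np.hstack([cv2.resize(x,(400,480),interpolation=cv2.INTER_CUBIC) for x in(a[110:290,190:340],b[80:260,200:350])]))"
```

```text
time_s: 17.3
eef_pos: [0.5567, -0.0871, 0.2704]
ee_rot: [-1.572, 0.001, -1.515]
contact_force: [-6.1, 3.3, 5.0]
grip_width: 0.0106
scene pred [278.8 199.1] got [280.7 199.4] [277, 196, 7, 8, 31]
side pred [251.8 181.6] got [250.8 159.8] [241, 147, 21, 26, 54]
side pred [251.8 181.6] got [252.5 180.8] [249, 177, 8, 8, 52]
rod (ball+pin centroid) [0.89541468] [ 0.7 -4.   3.7 20.2  2.  -0.8]
[-44.2   0.4 270.5]
```

View pics/v9.png

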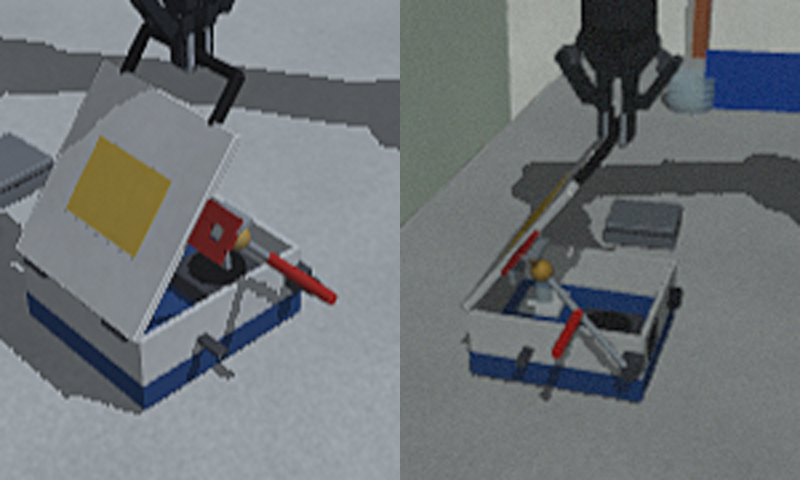

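The ball sits just under the bracket's guide at about (540,270) in the side half, lined up with it. I keep lowering slowly.

```bash
python3 -m crank '[[0,0,0,0,2,-2.4,8],[0,0,0,0,4,-4.8,8],[0,0,0,0,6,-7.2,8],[0,0,0,0,7.8,-9.5,8],[0,0,0,0,9.7,-11.8,8],[0,0,0,0,11.7,-14,8],[0,0,0,0,13.6,-16.3,8],[0,0,0,0,15.6,-18.5,8],[0,0,0,0,15.6,-18.5,8]]' 30
python3 -m crank '[[0,0,0,0,1,-1,8],[0,0,0,0,2.5,-2.6,8],[0,0,0,0,2.5,-2.6,8]]' 30
python3 -c "
from ball import *
s=ctrl.sense();print((R.from_euler('z',-.0557).apply(s['eef_pos']-[.601,-.085,0])*1000).round(1))"
```

```text
time_s: 18.3
eef_pos: [0.5383, -0.088, 0.2547]
ee_rot: [-1.572, 0.001, -1.515]
contact_force: [-7.0, 2.8, 5.1]
grip_width: 0.0108
time_s: 18.6
eef_pos: [0.5358, -0.0881, 0.2522]
ee_rot: [-1.572, 0.001, -1.515]
contact_force: [-5.6, 3.1, 5.8]
grip_width: 0.0106
[-65.3   0.5 252.2]
```

```bash
for i in 1; do python3 -m crank '[[0,0,0,0,1,-1,8],[0,0,0,0,2,-2,8],[0,0,0,0,2,-2,8]]' 30; done
python3 -m crank '[[0,0,0,0,1,-1,8],[0,0,0,0,2,-2,8],[0,0,0,0,2,-2,8]]'
python3 -m crank '[[0,0,0,0,1,-1,8],[0,0,0,0,2,-2,8],[0,0,0,0,2,-2,8]]'
```

```text
time_s: 18.9
eef_pos: [0.5343, -0.0882, 0.2508]
ee_rot: [-1.571, 0.001, -1.515]
contact_force: [-6.1, 3.4, 8.3]
grip_width: 0.0103
time_s: 19.2
eef_pos: [0.5326, -0.0883, 0.2491]
ee_rot: [-1.57, 0.001, -1.515]
contact_force: [-7.3, 3.7, 11.0]
grip_width: 0.0107
time_s: 19.5
eef_pos: [0.5322, -0.0883, 0.2484]
ee_rot: [-1.566, 0.0, -1.515]
contact_force: [-4.2, 3.6, 17.2]
grip_width: 0.0106
```

```bash
python3 -c "
from ball import *
meas('10')
a=cv2.imread('pics/scene10.png');b=cv2.imread('pics/side10.png')
cv2.imwrite('pics/v10.png',np.hstack([cv2.resize(x,(400,480),interpolation=cv2.INTER_CUBIC) for x in(a[150:270,220:320],b[120:240,210:310])]))"
```

```text
scene pred [278.8 199.1] got [274.6 198.2] [272, 196, 6, 7, 28]
side pred [251.8 181.6] got [254.1 163. ] [242, 150, 25, 27, 117]
side pred [251.8 181.6] got [251.3 183.5] [248, 182, 8, 4, 22]
rod (ball+pin centroid) [0.87176837] [ 5.9 -1.6 -0.5 17.6  2.3 -2.9]
```

View pics/v10.png

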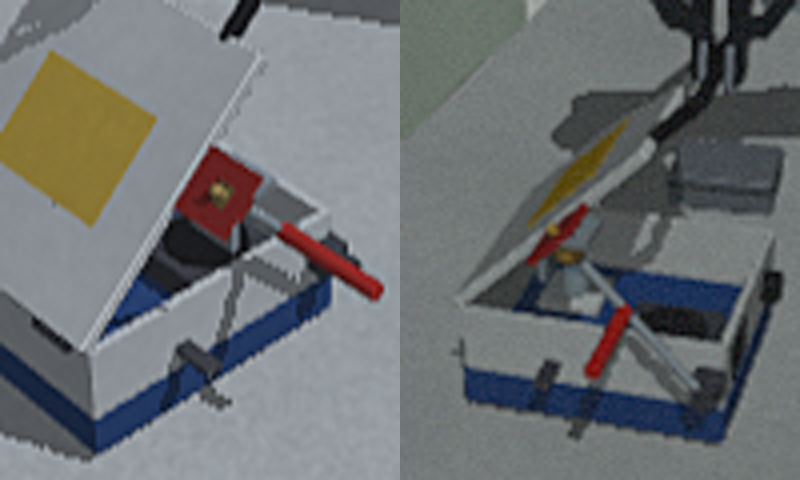

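The brass pin shows through the bracket's hole at (222,190) in the scene half and (555,232) in the side half, with the ball in the guide. The upward force on the tool rose from 6 N to 17 N, so the rod is carrying the cover. I let go and rise clear.

```bash
python3 -m crank '[[0,0,0,0,0,0,16],[0,0,0,0,0,0,24],[0,0,0,0,0,0,34],[0,0,0,0,0,0,34],[0,0,0,0,-10,0,34],[0,0,0,0,-30,0,34],[0,0,0,0,-70,0,34],[0,0,0,0,-110,0,34],[0,0,0,0,-130,0,34],[0,0,0,0,-130,0,34],[0,0,0,0,-130,0,34],[0,0,0,0,-130,0,34]]'
python3 -c "
from ball import *
meas('11')
a=cv2.imread('pics/scene11.png');b=cv2.imread('pics/side11.png')
d=cv2.absdiff(cv2.imread('pics/side0.png'),b).max(2);print('tumbler/carton diff px',(d[270:335,120:265]>40).sum())
cv2.imwrite('pics/v11.png',np.hstack([cv2.resize(x,(400,480),interpolation=cv2.INTER_CUBIC) for x in(a[150:270,220:320],b[120:240,210:310])]))"
```

```text
time_s: 20.8
eef_pos: [0.5298, -0.0897, 0.3748]
ee_rot: [-1.572, 0.0, -1.516]
contact_force: [-0.5, 0.5, -1.5]
grip_width: 0.034
scene pred [278.8 199.1] got [274.5 198.2] [272, 196, 6, 6, 26]
side pred [251.8 181.6] got [254. 163.] [242, 150, 25, 27, 114]
side pred [251.8 181.6] got [251.3 183.5] [248, 182, 8, 4, 22]
rod (ball+pin centroid) [0.8708997] [ 6.  -1.5 -0.4 17.6  2.2 -2.9]
tumbler/carton diff px 0
```

View pics/v11.png

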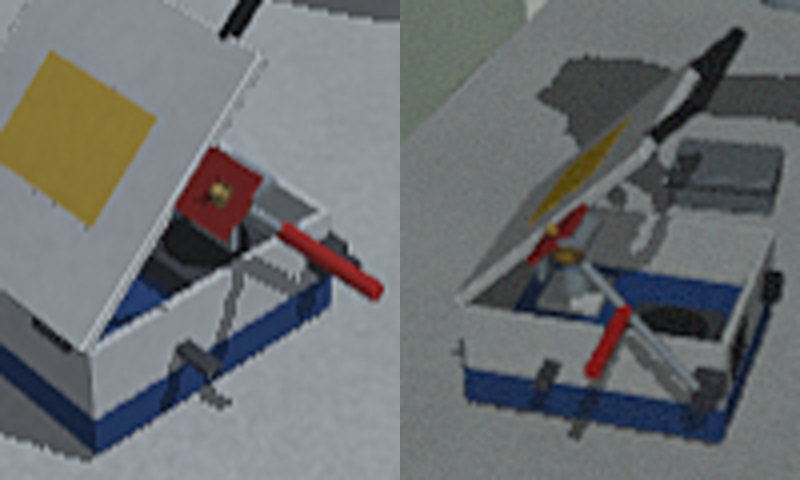

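Run:
```python
from h import *
q=[.601,-.085,.0557]
for t in(.74,.785,.83):
    c,s=np.cos(t),np.sin(t)
    for nm,r,h,y in(("front top corner",200,10,90),("handle end",242,5,60),("home ball",120,-10,112),("pin tip",120,12,112)):
        X=[(100-r*c+h*s,y,90+r*s+h*c)]
        print(t,nm,[proj(ctrl.camera_params(n),house(q,X))[0].round(1).tolist() for n in("scene","side")])
m=cv2.cvtColor(cv2.imread("pics/scene11.png"),cv2.COLOR_BGR2HSV)
```

```text
0.74 front top corner [[287.7, 163.4], [271.2, 159.2]]
0.74 handle end [[289.3, 143.8], [286.5, 147.6]]
0.74 home ball [[279.9, 200.0], [253.0, 183.2]]
0.74 pin tip [[275.1, 197.1], [247.7, 177.3]]
0.785 front top corner [[285.6, 162.2], [268.9, 156.8]]
0.785 handle end [[287.0, 142.1], [283.8, 144.6]]
0.785 home ball [[278.8, 199.2], [251.7, 181.7]]
0.785 pin tip [[273.7, 196.6], [246.2, 176.0]]
0.83 front top corner [[283.5, 161.1], [266.4, 154.5]]
0.83 handle end [[284.5, 140.4], [280.9, 141.7]]
0.83 home ball [[277.6, 198.4], [250.5, 180.3]]
0.83 pin tip [[272.3, 196.2], [244.6, 174.7]]
```

The corner and pin-tip pixels match a cover near 0.78 rad with the ball home, so I'm handing in.

```bash
python3 -c "
from plant import ctrl
print(ctrl.hand_in());print(ctrl.sense()['time_s'])"
```

```text
the job is handed in; nothing more can be done
None
the job is handed in; nothing more can be done
```

The job is handed in. The cover rests on the prop rod with the pin through the bracket's hole, and the robot is clear of everything. No verdict was reported.

**What I did:**
- I opened the cover by its handle to about 1.38 rad.
- I swung the rod up by its peg. The first swing stopped at about 0.76 rad, as seen in three views, so I regripped it and brought it to about 0.835 rad.
- I lowered the cover under control until the rod carried it, with the upward force on the tool rising from 6 to 17 N. Then I let go and rose 130 mm. The last clock reading was 20.8 s.

**Last checks:**
- **Seating:** the pin showed through the hole, and the rod and cover looked the same before and after letting go. The wrist force was near zero.
- **Cover angle:** the scene camera's cover corner and pin tip fit 0.77 to 0.79 rad to within about 2 px. The few-millimetre seating is therefore judged from the pictures, not measured directly.
- **Bystanders:** the tumbler and carton area was unchanged from the first picture. The slide box was not checked numerically, but it looked undisturbed.
- **Failed check:** the automatic final rod-angle fit (0.87 rad) was not usable, because the colour mask also picked up the yellow label and the half-hidden ball.

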